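# Hold the repaired amplifier board down in the test jig

## Robot

A 6-joint arm with a two-finger parallel gripper is mounted at the origin on the work surface. World frame = base frame: x ahead of the robot, y to its left, z up, the work surface at z = 0. Lengths are in m, angles in rad, forces in N, time in s.
With the tool pointing down it reaches from about 0.3 to 0.775 m from the base axis. Payload 14.6 kg.
Tool frame: the origin (TCP) lies midway between the tips of the shut fingers; the grasp point (between the pads) lies 19 mm behind it; z points along the fingers, y is the line along which they close (so a half turn about z gives the same grasp; the last joint's range is limited). The gripper opens to 94 mm and grips with 3 to 60 N. Pads are 16 mm wide; open, the fingers measure 119 mm over their backs; the gripper's body (75 mm by 177 mm) begins 78 mm behind the grasp point.
Start: joints at [-1.321, 0.3, 1.521, -0, 1.321, -0.067], TCP at [0.171, -0.523, 0.205] pointing down, gripper open.
Joint ranges: [-3.03, 3.03], [-0.79, 2.21], [0.23, 2.52], [-1.04, 4.18], [0, 3.07], [-2.55, 2.55]. Speed limits (rad/s): [2.22, 2.22, 2.57, 3.14, 3.14, 3.14].

## Interface

Orientations are given as [roll, pitch, yaw] about the fixed x, y, z axes, in that order (R = Rz(yaw) Ry(pitch) Rx(roll)).
In Python, from station import telemetry, optics, ctrl gives the robot as it stands.
- The arm moves only by the tool carry_out, never from a script. Its argument "plan" is a list that holds one entry, the list of rows, each a list of 7 numbers: the shift along the tool's x, y, z in mm, then the turn, a rotation vector about the tool's x, y, z in rad, then the finger opening in mm, from 0 to 94. A call has 1 to 20 rows; each row shifts and turns the commanded pose from where the row before left it, along the tool's axes as they then stand; what a row does not reach is not made up. A row lasts 1/12 s, in which the tool goes at most 41.7 mm and 7.16 degrees, less where a joint would pass 70% of its speed; a pose out of reach is approached as far as the arm can. A call with a gripper value outside its range is refused whole. The fingers move at their own pace and stop on an object; "squeeze" is the grip in N (left out, the last holds). Time passes only in rows, so rows that do not move let the fingers close. It gives the time, the measured TCP pose, the force, the opening and the grip force at its end, in the units of the state.
- telemetry.get_obs(): the state, without advancing time (a new reading comes with each control period).
- optics.camera(name): name is "scene" or "top"; returns a dict with "pixels" (480x640x3 uint8, red, green, blue), "intrinsics" (3x3 intrinsics, pixels), "origin" and "rotation" of the camera in the world. Camera axes: x right, y down, z forward; pixel columns grow to the right and rows downward; lengths in m; the calibration is good to about 2 mm. A picture is of the moment at which its call begins. There is no depth.
- ctrl.hand_in(): hands the job in; it is judged then, once.
The state is a dict: "time_s": time; "qpos": joint angles; "joint_vel": joint speeds; "tau": joint torques, N m; "ee_pos": TCP position; "eef_rot": TCP orientation; "force": force on the tool from outside, world axes, zero at the start; "moment": the same for the moment, N m; "grip_width": finger opening in m; "grip_force": force on a finger pad.
Only numpy, scipy, OpenCV 4.12 (cv2) and the standard library are available. Lean on these libraries where they do the work, as an engineer would, in place of code of your own. Each camera call takes 0.05 s, during which the arm holds its last target. There are 200 camera calls.

## Task

The small amplifier board lying on the black foam pad is ready for testing: pick it up by its heat sink and lay it flat in the nest of the grey test jig, between the locating pins, with its row of white connectors towards the hinge. Then swing the pressure frame down on it without slamming it and push its front bar until the floating nest plate has gone down its full 6 mm on to its stops. The frame has no latch and springs back, so keep it pushed down for the readings: finish while still holding it there, and leave the spool, the can and the screwdriver alone.

Things in the scene. Friction and masses are not known exactly. Their poses are not given: they have to be found in the camera images.
- board: green circuit board, 80 (its x) by 110 (its y) by 2 mm, 0.14 kg, flat on a black foam pad 20 mm high. Origin: centre of its underside, z up. Grip it by the aluminium heat sink in its middle: 14 mm thick along x, 44 mm long along y, top 37 mm above the underside. Parts up to 15 mm high stand 24 to 40 mm from the middle along y. Row of white connectors at the +x edge, away from the robot
- jig: test jig: grey metal base 195 mm (its x) by 190 mm (its y) by 45 mm high, fixed to the bench. Origin: centre of its underside; x points from its front (towards the robot) to the hinge at its back, z up. The foam pad with the board is beside it, left or right
- nest (a point): centre of the top face of the black floating nest plate, 62 mm above the bench, moving down with it. The board's underside lies on it, board axes along the jig's, 1.2 mm free all round between six round-topped steel pins, 8 mm thick, 10 mm tall: two each at the front and back edges (36 mm either side of the middle), one at each end. The plate's middle is open over test probes
- frame_hinge (a point): middle of the pressure frame's hinge axis, which runs along the jig's y, 75 mm behind the jig's origin and 58 mm above the bench
- bar_mid (a point): middle of the frame's front bar, round steel, 12 mm thick, 114 mm long along the jig's y, on arms 52 mm either side. Shut: 190 mm in front of the hinge axis, 20 mm above it, 33 mm in front of the frame's front rail. Open: the topmost part, about 250 mm above the bench. Can be pinched from above, fingers in front of and behind it; it turns between them as the frame swings
- frame (a joint): angle of the pressure frame, rad: 0 shut, grows as it opens; starts at 1.6 to 1.85. Its stiff hinge (0.4 N m) keeps it where it is left. Open aluminium frame, 0.30 kg; the heat sink passes through its window. Its four push rods meet a board in the nest at about 0.12 and then push the nest plate down
- nest_plate (a joint): how far the floating nest plate is pressed down, m: 0 up, 0.006 on its stops. Springs push up with 11 N at the top, 25 N on the stops, which takes about 6 to 12 N on the bar. Without a board under the frame it stays up
- spool: reel of solder, 52 mm across and 38 mm high, standing on the bench beyond the jig and the pad, about half way between them. Origin: centre of its underside. A bystander
- can: upright spray can, 52 mm across and 150 mm high, standing at the left. Origin: centre of its underside. A bystander
- driver: screwdriver with a black handle lying on the bench at the right. A bystander
There are look-alikes about, which are no part of the job. There is more than one size of the board; the job needs the largest.

How it is judged:
On the way, in this order (a step that is already met when the one before it is completed fails the run):
1. the board lies flat in the nest, connectors towards the hinge, let go, the frame still open (horizontal distance between board and nest below 0.004 m and z of board in the frame of nest between -0.002 and 0.002 m and x of frame_hinge in the frame of board above 0.07 m and angle between board's own z axis and vertical below 0.04 rad and contact force between the fingers and board below 0.3 N and value of joint frame above 0.5 rad), for 0.2 s.
2. the frame is swung down until its push rods are near the board (value of joint frame below 0.2 rad).
At the end, for the whole second after the job is handed in: The robot is still holding the frame down (contact over 3 N), the frame is shut (under 0.04 rad), the nest plate is pressed down by more than 5 of its 6 mm, and the board lies flat in the nest (within 4 mm and 0.04 rad), connectors towards the hinge, untouched by the fingers (value of joint nest_plate above 0.005 m and value of joint frame below 0.04 rad and horizontal distance between board and nest below 0.004 m and z of board in the frame of nest below 0.002 m and x of frame_hinge in the frame of board above 0.07 m and angle between board's own z axis and vertical below 0.04 rad and contact force between any of the fingers, the arm and frame above 3 N and contact force between the fingers and board below 0.3 N); the arm keeps its last pose, push and grip.
It fails at once if the frame is slammed (shut faster than 3 rad/s) (velocity of joint frame below -3 rad/s).
It fails at once if the spool is moved by more than 30 mm or tipped (distance of spool from where it was at the start of the episode above 0.03 m or angle between spool's own z axis and vertical above 0.5 rad).
It fails at once if the can is moved by more than 30 mm or tipped (distance of can from where it was at the start of the episode above 0.03 m or angle between can's own z axis and vertical above 0.5 rad).
It fails at once if the screwdriver is moved by more than 30 mm (distance of driver from where it was at the start of the episode above 0.03 m).
It also fails if it takes over 56 s, if anything falls off the work surface, if the arm or the gripper's body presses on something with over 40 N, if the wrist force passes 120 N, or if a joint passes its speed limit or range.

## Working session

There is one attempt and no reset: what is moved stays moved. The work goes in short steps, Python scripts to look and compute and a tool call to move; the robot and the scene stay as the last step left them, time stands still between calls to the robot, and variables do not carry over. Pictures are saved under pics/ and viewed, at most 10 in all, crops included, and the job is handed in when it is done.

Besides the shell and the picture viewer there is one more tool, called after ">>>" in YAML: its name, and indented under it one key for each argument. carry_out: Moves the arm, as the interface text tells. Its arguments: {"type":"object","properties":{"plan":{"type":"array","items":{"type":"array","items":{"type":"array","items":{"type":"number"}}}},"squeeze":{"type":"number"}},"required":["plan"]}

```bash
mkdir -p pics; ls; cat > h.py <<'E'
import numpy as np, cv2
from station import telemetry, optics, ctrl
def snap(n,f):
    c=optics.camera(n); cv2.imwrite('pics/'+f,cv2.cvtColor(np.array(c['pixels']),cv2.COLOR_RGB2BGR))
    return c
def ray(c,u,v,z):
    K=np.array(c['intrinsics']);R=np.array(c['rotation']);o=np.array(c['origin'])
    d=R@np.linalg.solve(K,[u,v,1.]);return o+d*(z-o[2])/d[2]
def proj(c,p):
    K=np.array(c['intrinsics']);R=np.array(c['rotation']);o=np.array(c['origin'])
    q=K@(R.T@(np.array(p)-o));return q[:2]/q[2]
E
python3 - <<'E'
from h import *
import pickle
for n in('scene','top'):
    c=snap(n,n+'0.png');pickle.dump(c,open(n+'0.pkl','wb'));print(n,c['origin'],c['rotation'],c['intrinsics'])
print(telemetry.get_obs())
E
```

```text
pics
scene [0.93111348 0.53354996 1.13928661] [-2.58325749  0.0141992   2.49987325] [[507.04995026   0.         323.74594962]
 [  0.         507.04995026 235.63861287]
 [  0.           0.           1.        ]]
top [ 0.48264886 -0.00976346  1.30594523] [-3.06368968  0.01344168 -1.54924564] [[466.43149119   0.         316.83848635]
 [  0.         466.43149119 239.9872656 ]
 [  0.           0.           1.        ]]
{'time_s': 0.1, 'qpos': array([-1.32059487e+00,  3.00407240e-01,  1.52148298e+00, -1.81195314e-05,
        1.32068190e+00, -6.65592403e-02]), 'joint_vel': array([ 0.00064914, -0.00195157, -0.00171875, -0.00040515, -0.00148911,
       -0.00168048]), 'tau': array([ 1.48044295e-03, -5.32641792e+01, -3.53283906e+01,  7.08934455e-02,
        2.34650873e-02, -7.83765245e-05]), 'ee_pos': array([ 0.17127984, -0.52242255,  0.20496285]), 'eef_rot': array([-3.14061420e+00, -4.76314725e-05,  3.16765167e-01]), 'force': array([ 0.18858391, -0.08119139,  0.58338824]), 'moment': array([ 0.04032868, -0.03343668, -0.00990344]), 'grip_force': 0.0, 'grip_width': 0.0937988320086486}
```

View pics/top0.png

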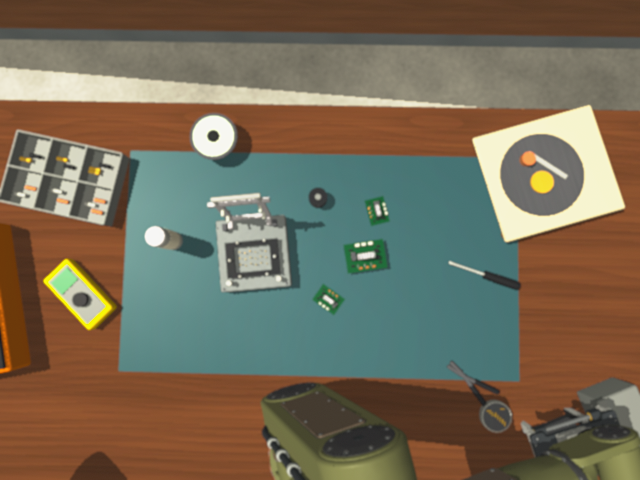

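View pics/scene0.png

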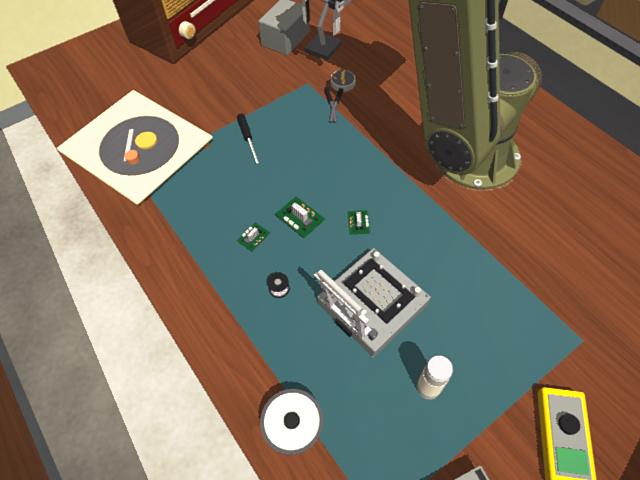

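```bash
python3 - <<'E'
from h import *
import re
s=open('h.py').read()
s=s.replace("    return c\n","    return fix(c)\n",1).replace("def snap","from scipy.spatial.transform import Rotation as Ro\ndef fix(c):\n    c=dict(c)\n    if np.size(c['rotation'])==3: c['rotation']=Ro.from_euler('xyz',c['rotation']).as_matrix()\n    return c\ndef snap")
open('h.py','w').write(s)
E
python3 - <<'E'
from h import *
import pickle
c=fix(pickle.load(open('top0.pkl','rb')));im=cv2.imread('pics/top0.png')
cv2.imwrite('pics/crop0.png',cv2.resize(im[180:320,205:405],None,fx=4,fy=4,interpolation=cv2.INTER_CUBIC))
hsv=cv2.cvtColor(im,cv2.COLOR_BGR2HSV)
m=cv2.inRange(hsv,(45,90,30),(80,255,200));m[:,:200]=0;m[:150]=0;m[380:]=0
m=cv2.morphologyEx(m,cv2.MORPH_CLOSE,np.ones((5,5)))
for k in cv2.findContours(m,0,2)[0]:
    if cv2.contourArea(k)<80: continue
    r=cv2.minAreaRect(k);P=np.array([ray(c,*p,.022) for p in cv2.boxPoints(r)])
    print(np.round(r[0],1),P.mean(0).round(4),[np.linalg.norm(P[i]-P[i+1]).round(4) for i in(0,1)],np.round(P[:,:2],3).tolist())
E
```

```text
[328.1 298.9] [ 0.4216 -0.0246  0.022 ] [np.float64(0.0543), np.float64(0.0747)] [[0.42, 0.022], [0.465, -0.009], [0.423, -0.071], [0.378, -0.04]]
[365.4 256. ] [ 0.5413 -0.1247  0.022 ] [np.float64(0.113), np.float64(0.0818)] [[0.572, -0.062], [0.591, -0.174], [0.511, -0.187], [0.491, -0.076]]
[376.8 210.6] [ 0.6677 -0.1546  0.022 ] [np.float64(0.0546), np.float64(0.073)] [[0.696, -0.119], [0.71, -0.172], [0.64, -0.19], [0.625, -0.138]]
```

View pics/crop0.png

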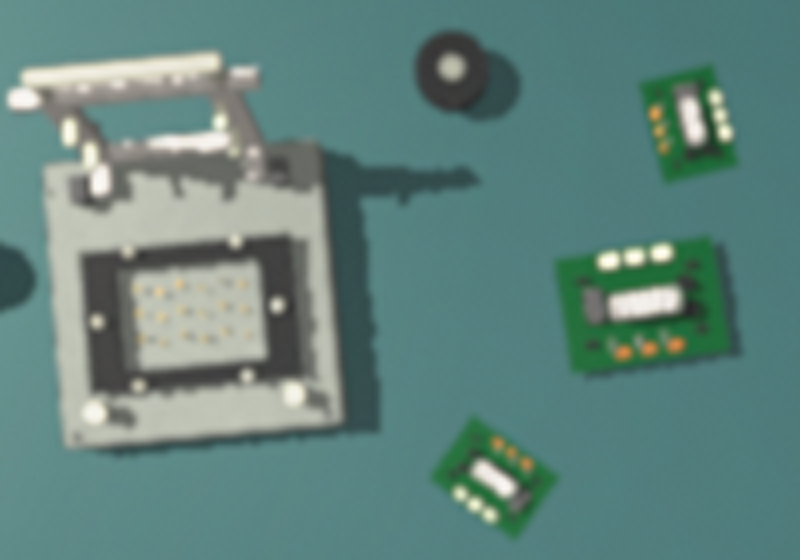

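The picture shows three boards: (328,299) small and rotated, (377,211) small and (365,256) large. The last measures 113x82 mm, so it's the job board, with white connectors on the far side. The nest pins are clear around (252,258).

```bash
python3 - <<'E'
from h import *
import pickle
c=fix(pickle.load(open('top0.pkl','rb')));im=cv2.imread('pics/top0.png');g=cv2.cvtColor(im,cv2.COLOR_BGR2GRAY).astype(float)
px=lambda u,v:((u+.5)/4-.5+205,(v+.5)/4-.5+180)
Q=[]
for u,v in [(97,321),(277,304),(139,386),(248,376),(128,250),(235,240)]:
    a,b=px(u,v);i,j=round(a),round(b);w=g[j-2:j+3,i-2:i+3];w=np.clip(w-np.median(w),0,None)
    y,x=np.mgrid[-2:3,-2:3];p=(i+(w*x).sum()/w.sum(),j+(w*y).sum()/w.sum());Q.append(ray(c,*p,.070))
Q=np.array(Q);print(Q.round(4))
print('ctr ends',(Q[0]+Q[1])/2,'ctr4',Q[2:].mean(0),'len',np.linalg.norm(Q[0]-Q[1]))
for a,b in((0,1),(2,3),(4,5)):
    d=Q[a]-Q[b];print('yaw',np.arctan2(-d[0],d[1]),np.linalg.norm(d))
d=Q[4:].mean(0)-Q[2:4].mean(0);print('yawx',np.arctan2(d[1],d[0]),np.linalg.norm(d))
print('sink top',ray(c,*px(646,302),.057))
# jig outline top z=.045 corners seen in crop
for u,v in[(68,446),(343,424)]:print('jig front corner',ray(c,*px(u,v),.045))
for u,v in[(22,76),(220,60)]:print('bar end',ray(c,*px(u,v),.25))
print('spool',ray(c,*px(451,67),.038))
s=fix(pickle.load(open('scene0.pkl','rb')));print('scene bar z.25',ray(s,317,273,.25),ray(s,365,328,.25),'nestQ proj',[proj(s,q).round() for q in Q], proj(s,[.5413,-.1247,.057]))
E
```

```text
[[0.5208 0.2417 0.07  ]
 [0.5343 0.1222 0.07  ]
 [0.4782 0.2125 0.07  ]
 [0.485  0.14   0.07  ]
 [0.5722 0.2227 0.07  ]
 [0.5789 0.152  0.07  ]]
ctr ends [0.52752558 0.18197859 0.07      ] ctr4 [0.52854662 0.18180997 0.07      ] len 0.12026431687945209
yaw 0.11225047420936578 0.12026431687945209
yaw 0.0930505999027774 0.07279044407151491
yaw 0.09407962277669296 0.07099691534429665
yawx 0.1175682101757448 0.09459985879575328
sink top [ 0.54185639 -0.12360107  0.057     ]
jig front corner [0.43717204 0.26300822 0.045     ]
jig front corner [0.45597543 0.07791412 0.045     ]
bar end [0.65488928 0.25301892 0.25      ]
bar end [0.66634061 0.13957874 0.25      ]
spool [0.70141062 0.0105258  0.038     ]
scene bar z.25 [0.67146082 0.1426726  0.25      ] [0.66870082 0.28909717 0.25      ] nestQ proj [array([398., 305.]), array([360., 271.]), array([403., 286.]), array([381., 266.]), array([375., 311.]), array([353., 291.])] [298.28624287 208.32629511]
```

>>> carry_out:
  plan:
    - [[34,-18.8,0,0,0,0,60],[34,-18.8,0,0,0,0,60],[34,-18.8,0,0,0,0,60],[34,-18.8,0,0,0,0,60],[34,-18.8,0,0,0,0,60],[34,-18.8,0,0,0,0,60],[34,-18.8,0,0,0,0,60],[34,-18.8,0,0,0,0,60],[34,-18.8,0,0,0,0,60],[34,-18.8,0,0,0,0,60],[34,-18.8,0,0,0,0,60],[34,-18.8,0,0,0,0,60],[34,-18.8,0,0,0,0,60],[34,-18.8,0,0,0,0,60]]

```text
time_s: 1.27
ee_pos: [0.5426, -0.1224, 0.2053]
eef_rot: [-3.141, 0.0, 0.317]
force: [0.6, -0.8, 1.1]
grip_width: 0.0601
grip_force: 0.0
```

>>> carry_out:
  plan:
    - [[0,0,0,0,0,-0.1185,50],[0,0,0,0,0,-0.1185,50],[0,0,0,0,0,-0.1185,50],[0,0,0,0,0,-0.1185,50],[0,0,0,0,0,-0.1185,50],[0,0,0,0,0,-0.1185,50],[0,0,0,0,0,-0.1185,50],[0,0,0,0,0,-0.1185,50],[0,0,0,0,0,-0.1185,50],[0,0,0,0,0,-0.1185,50],[0,0,0,0,0,-0.1185,50],[0,0,0,0,0,-0.1185,50],[0,0,0,0,0,0,50],[0,0,0,0,0,0,50]]

```text
time_s: 2.43
ee_pos: [0.5416, -0.1242, 0.2052]
eef_rot: [-3.141, -0.0, 1.735]
force: [-0.2, 0.2, 0.6]
grip_width: 0.0497
grip_force: 0.0
```

```bash
cat >> h.py <<'E'
def delta(xy,yaw,z=None,o=None):
    "shift in tool axes (mm), turn (rotvec) to reach pose pointing down"
    o=o or telemetry.get_obs();R=Ro.from_euler('xyz',o['eef_rot']);p=np.array([*xy,o['ee_pos'][2] if z is None else z])
    return (R.inv().apply(p-o['ee_pos'])*1e3).round(1),(R.inv()*Ro.from_euler('xyz',[np.pi,0,yaw])).as_rotvec().round(4)
E
python3 - <<'E'
from h import *
o=telemetry.get_obs();print(o['time_s'],o['ee_pos'],o['eef_rot'],o['qpos'],o['grip_width'])
print(delta((.5416,-.124),1.739,.032,o))
s=snap('scene','s1.png');im=cv2.imread('pics/s1.png')
p=proj(s,[.5416,-.124,.04]).astype(int);print(p)
cv2.imwrite('pics/s1c.png',cv2.resize(im[p[1]-110:p[1]+60,p[0]-110:p[0]+110],None,fx=3.5,fy=3.5,interpolation=cv2.INTER_CUBIC))
E
```

```text
2.4333 [ 0.54155968 -0.12420197  0.20518777] [-3.14113668e+00 -2.42866143e-04  1.73503085e+00] [-2.91371310e-01  3.12955279e-01  1.50461051e+00  1.80023023e-05
  1.32454319e+00 -4.55610283e-01] 0.04974319557073233
(array([  0.2,   0.2, 173.2]), array([-0.0005, -0.0002, -0.004 ]))
[298 212]
```

View pics/s1c.png

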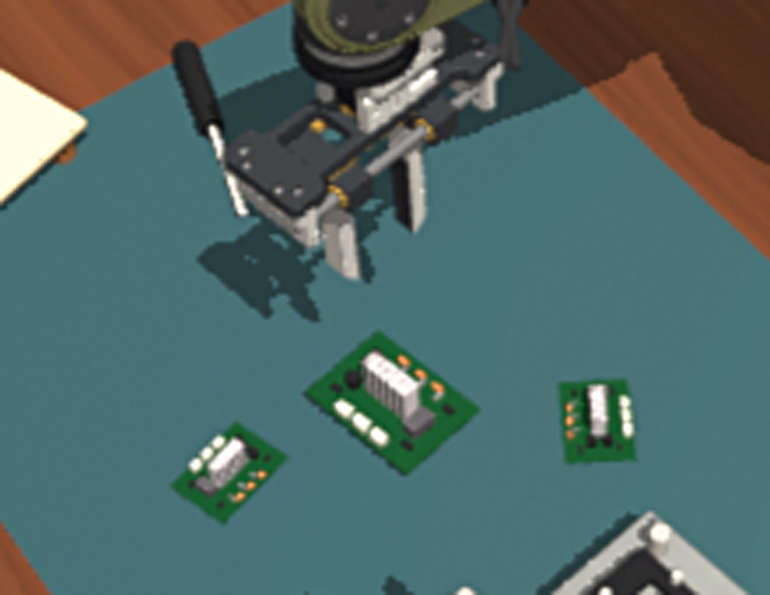

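The large board (crop ~390,400) with its tall heat sink stands out and the gripper is directly above it, fingers aligned across the sink. I'm going down.

>>> carry_out:
  plan:
    - [[0.2,0.2,30,0,0,-0.004,34],[0,0,30,0,0,0,34],[0,0,30,0,0,0,34],[0,0,25,0,0,0,34],[0,0,20,0,0,0,34],[0,0,15,0,0,0,34],[0,0,12,0,0,0,34],[0,0,8,0,0,0,34],[0,0,6,0,0,0,34],[0,0,0,0,0,0,34],[0,0,0,0,0,0,34]]

```text
time_s: 3.4
ee_pos: [0.5421, -0.1241, 0.0299]
eef_rot: [3.141, 0.0, 1.742]
force: [0.4, -0.6, -0.5]
grip_width: 0.0342
grip_force: 0.0
```

>>> carry_out:
  plan:
    - [[0,0,0,0,0,0,25],[0,0,0,0,0,0,20],[0,0,0,0,0,0,16],[0,0,0,0,0,0,13],[0,0,0,0,0,0,10],[0,0,0,0,0,0,10],[0,0,0,0,0,0,10],[0,0,0,0,0,0,10]]
  squeeze: 25

```text
time_s: 4.07
ee_pos: [0.5419, -0.1241, 0.0298]
eef_rot: [3.141, 0.0, 1.743]
force: [-2.7, 0.6, 5.3]
grip_width: 0.0137
grip_force: 25.0
```

>>> carry_out:
  plan:
    - [[0,0,-4,0,0,0,10],[0,0,-10,0,0,0,10],[0,0,-20,0,0,0,10],[0,0,-30,0,0,0,10],[0,0,-30,0,0,0,10],[0,0,-30,0,0,0,10],[0,0,-25,0,0,0,10],[0,0,-15,0,0,0,10],[0,0,-6,0,0,0,10]]

```text
time_s: 4.82
ee_pos: [0.5424, -0.1242, 0.2028]
eef_rot: [3.138, 0.002, 1.743]
force: [0.0, -1.5, -0.9]
grip_width: 0.0137
grip_force: 25.0
```

>>> carry_out:
  plan:
    - [[10,1.2,0,0,0,0,10],[20,2.5,0,0,0,0,10],[30.5,3.9,0,0,0,0,10],[30.5,3.9,0,0,0,0,10],[30.5,3.9,0,0,0,0,10],[30.5,3.9,0,0,0,0,10],[30.5,3.9,0,0,0,0,10],[30.5,3.9,0,0,0,0,10],[30.5,3.9,0,0,0,0,10],[30.5,3.9,0,0,0,0,10],[20,2.5,0,0,0,0,10],[10,1.2,0,0,0,0,10],[0,0,0,0,0,0.067,10],[0,0,0,0,0,0,10],[0,0,0,0,0,0,10]]

```text
time_s: 6.07
ee_pos: [0.5275, 0.1818, 0.1987]
eef_rot: [-3.14, 0.0, 1.677]
force: [-0.5, 0.4, -1.1]
grip_width: 0.014
grip_force: 25.0
```

```bash
python3 - <<'E'
from h import *
import pickle
o=telemetry.get_obs();print(o['time_s'],o['ee_pos'],o['eef_rot'],o['grip_width'],o['force'])
print(delta((.528,.182),1.676,.11,o))
s=snap('scene','s2.png');t=snap('top','t2.png');pickle.dump((s,t),open('p2.pkl','wb'))
a=cv2.imread('pics/s2.png')
p=proj(s,[.528,.182,.12]).astype(int);q=proj(t,[.528,.182,.12]).astype(int);print(p,q)
b=cv2.imread('pics/t2.png')
f=lambda im,p:cv2.resize(im[p[1]-75:p[1]+75,p[0]-65:p[0]+65],None,fx=3,fy=4-1,interpolation=cv2.INTER_CUBIC)
cv2.imwrite('pics/c2.png',np.hstack([f(a,p),f(b,q)]))
E
```

```text
6.0667 [0.52750313 0.1817793  0.19870778] [-3.14037742e+00  2.96750365e-04  1.67714765e+00] 0.013991626632831988 [-0.51369764  0.42376931 -1.08860989]
(array([ 0.2,  0.6, 88.7]), array([-0.0012,  0.0003,  0.0011]))
[380 278] [248 256]
```

View pics/c2.png

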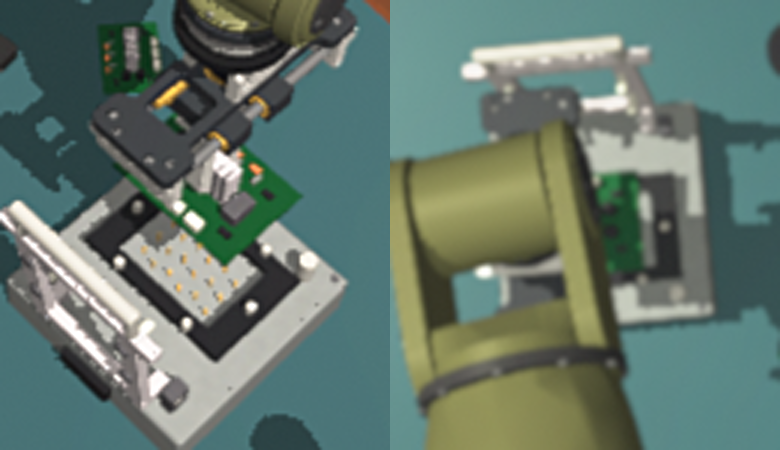

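The left half (scene view) shows the board in hand above the nest: its back and left edges and five pins are visible. In the right half (top view) the arm mostly hides it. I'll lower it to just above the pins and measure in the scene view.

>>> carry_out:
  plan:
    - [[0.2,0.6,20,0,0,0.001,10],[0,0,20,0,0,0,10],[0,0,20,0,0,0,10],[0,0,20,0,0,0,10],[0,0,14,0,0,0,10],[0,0,8,0,0,0,10],[0,0,0,0,0,0,10],[0,0,0,0,0,0,10],[0,0,0,0,0,0,10]]

```text
time_s: 6.92
ee_pos: [0.5289, 0.1823, 0.0985]
eef_rot: [3.14, -0.0, 1.675]
force: [-0.4, -0.6, -1.4]
grip_width: 0.0142
grip_force: 25.0
```

```bash
python3 - <<'E'
from h import *
import pickle
o=telemetry.get_obs();print(o['time_s'],o['ee_pos'],o['eef_rot'],o['force'])
s=snap('scene','s3.png');t=snap('top','t3.png');pickle.dump((s,t),open('p3.pkl','wb'))
a=cv2.imread('pics/s3.png')
p=proj(s,[.528,.182,.09]).astype(int);print(p)
cv2.imwrite('pics/c3.png',cv2.resize(a[p[1]-50:p[1]+50,p[0]-65:p[0]+65],None,fx=6,fy=6,interpolation=cv2.INTER_CUBIC))
E
```

```text
6.9167 [0.52894362 0.18233819 0.09853268] [ 3.14005249e+00 -2.56343118e-04  1.67479865e+00] [-0.41653772 -0.56447842 -1.36737789]
[379 284]
```

View pics/c3.png

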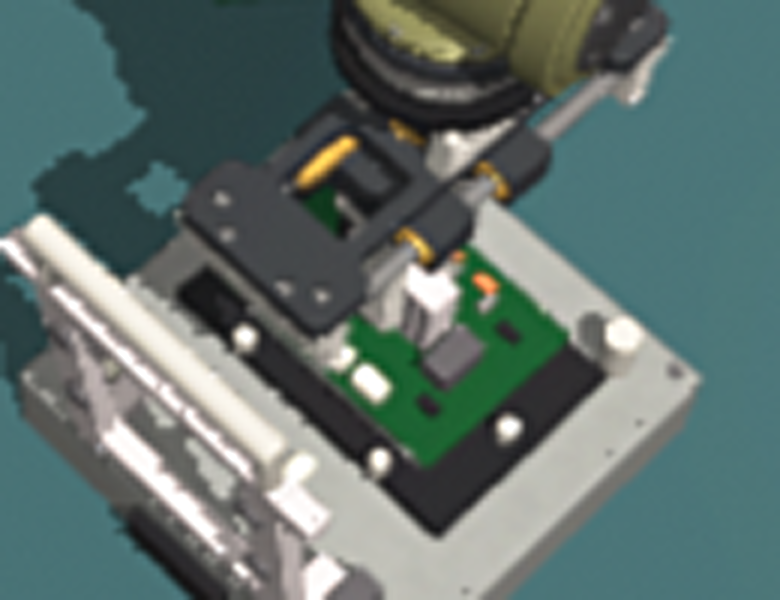

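The board's left end edge (crop 425,465 → 575,345) and back edge are clear of the gripper, and three pins are visible at (244,336), (380,461) and (508,428). I'll measure board against pins in this one camera.

```bash
cat > m.py <<'E'
from h import *
import pickle
s0=fix(pickle.load(open('scene0.pkl','rb')));a0=cv2.imread('pics/scene0.png').astype(np.float32)
yaw=.104;n=np.array([.528,.182]);X=np.array([np.cos(yaw),np.sin(yaw)]);Y=np.array([-X[1],X[0]])
def pins():
    g=cv2.cvtColor(a0.astype(np.uint8),cv2.COLOR_BGR2GRAY).astype(float);out=[]
    for l in [(0,.0602),(0,-.0602),(-.0452,.036),(-.0452,-.036),(.0452,.036),(.0452,-.036)]:
        q=n+l[0]*X+l[1]*Y;u=proj(s0,[*q,.069]);i,j=u.round().astype(int);
        w=g[j-3:j+4,i-3:i+4];w=np.clip(w-110,0,None);y,x=np.mgrid[-3:4,-3:4];r=x*x+y*y
        p=(i+(w*x).sum()/w.sum(),j+(w*y).sum()/w.sum())
        d=ray(s0,*p,.069)[:2]-n;out.append([d@X-l[0],d@Y-l[1]])
    return np.array(out)*1e3
def board(c,f,z):
    a=cv2.imread('pics/'+f).astype(np.float32);gr=a[...,1]-(a[...,0]+a[...,2])/2
    p=proj(c,[*n,z]).astype(int);o=p-70;k=8
    G=cv2.resize(gr[o[1]:o[1]+140,o[0]:o[0]+140],None,fx=k,fy=k,interpolation=cv2.INTER_LINEAR)
    m=(G>22).astype(np.uint8)
    P=np.vstack([q[:,0] for q in cv2.findContours(m,0,1)[0]]).astype(float);P=(P+.5)/k-.5+o
    W=np.array([ray(c,u,v,z)[:2] for u,v in P])-n;L=np.c_[W@X,W@Y]*1e3
    e=L[(abs(L[:,1]-55)<7)&(L[:,0]>-32)&(L[:,0]<36)];b=L[(abs(L[:,0]-40)<7)&(L[:,1]>15)&(L[:,1]<50)]
    for nm,q in(('end',e),('back',b)):
        if len(q)<5: print(nm,len(q));continue
        vx,vy,x0,y0=cv2.fitLine(q.astype(np.float32),cv2.DIST_HUBER,0,.01,.01).ravel();t=np.arctan2(-vx,vy) if nm=='back' else np.arctan2(vy,vx)
        t=(t+np.pi/2)%np.pi-np.pi/2
        print(nm,len(q),'rot',round(float(t),4),'offset@mid', round(float(y0-x0*np.tan(t))-55,2) if nm=='end' else round(float(x0+(y0-30)*np.tan(t))-40,2),'(back: at y=30)')
    return G
if __name__=='__main__':
    print(pins().round(1),pins().mean(0))
    s,t=[fix(c) for c in pickle.load(open('p3.pkl','rb'))];board(s,'s3.png',.0907)
E
python3 m.py
```

```text
[[-2.9  0.1]
 [-1.  -0.1]
 [-4.4 -1.2]
 [-3.5  0.3]
 [ 0.5  0.4]
 [-0.3  0.5]] [-1.94092191  0.01114703]
end 176 rot -0.0016 offset@mid 1.68 (back: at y=30)
back 94 rot 0.0212 offset@mid 0.55 (back: at y=30)
```

>>> carry_out:
  plan:
    - [[0,-0.6,6,0,0,0,10],[0,0,6,0,0,0,10],[0,0,3,0,0,0,10],[0,0,1.5,0,0,0,10],[0,0,1.5,0,0,0,10],[0,0,1,0,0,0,10],[0,0,1,0,0,0,10],[0,0,0,0,0,0,10],[0,0,0,0,0,0,10]]

```text
time_s: 7.77
ee_pos: [0.5278, 0.1821, 0.0774]
eef_rot: [3.142, 0.0, 1.675]
force: [0.9, -2.5, -1.7]
grip_width: 0.014
grip_force: 25.0
```

>>> carry_out:
  plan:
    - [[0,0,1,0,0,0,10],[0,0,1,0,0,0,10],[0,0,1,0,0,0,10],[0,0,1,0,0,0,10],[0,0,0.7,0,0,0,10],[0,0,0,0,0,0,10],[0,0,0,0,0,0,10],[0,0,0,0,0,0,10]]

```text
time_s: 8.43
ee_pos: [0.5278, 0.1822, 0.0726]
eef_rot: [-3.141, 0.0, 1.675]
force: [1.0, -3.3, -2.2]
grip_width: 0.014
grip_force: 25.0
```

```bash
python3 - <<'E'
from h import *
o=telemetry.get_obs();print(o['time_s'],o['ee_pos'],o['eef_rot'],o['force'],o['moment'])
E
```

```text
8.4333 [0.52775709 0.18222566 0.07258723] [-3.14138310e+00  1.24798568e-04  1.67476038e+00] [ 1.04755761 -3.31910091 -2.16256193] [-0.77607935 -0.28333468 -0.02154636]
```

Side force y = −3.3 N, so the left end pin is pushing the board slightly. I'll ease 0.6 mm that way and lower until it rests.

>>> carry_out:
  plan:
    - [[-0.6,0,0,0,0,0,10],[0,0,0.5,0,0,0,10],[0,0,0.5,0,0,0,10],[0,0,0,0,0,0,10],[0,0,0,0,0,0,10],[0,0,0,0,0,0,10]]

```text
time_s: 8.93
ee_pos: [0.5278, 0.1819, 0.0718]
eef_rot: [3.141, -0.0, 1.675]
force: [-0.6, 0.4, 1.2]
grip_width: 0.0138
grip_force: 25.0
```

>>> carry_out:
  plan:
    - [[0,0,0.3,0,0,0,10],[0,0,0,0,0,0,16],[0,0,0,0,0,0,22],[0,0,0,0,0,0,28],[0,0,0,0,0,0,34],[0,0,0,0,0,0,34],[0,0,0,0,0,0,34]]

```text
time_s: 9.52
ee_pos: [0.5279, 0.1817, 0.0714]
eef_rot: [-3.142, -0.0, 1.675]
force: [-0.8, -1.0, 1.0]
grip_width: 0.0343
grip_force: 0.0
```

>>> carry_out:
  plan:
    - [[0,0,-5,0,0,0,34],[0,0,-12,0,0,0,34],[0,0,-25,0,0,0,34],[0,0,-30,0,0,0,34],[0,0,-35,0,0,0,34],[0,0,-35,0,0,0,34],[0,0,-35,0,0,0,34],[0,0,-30,0,0,0,34],[0,0,-20,0,0,0,34],[0,0,-10,0,0,0,34],[0,0,0,0,0,0,34]]

```text
time_s: 10.43
ee_pos: [0.5282, 0.1818, 0.3111]
eef_rot: [3.138, -0.001, 1.675]
force: [-0.5, 0.1, -0.2]
grip_width: 0.0337
grip_force: 0.0
```

```bash
python3 - <<'E'
from h import *
import pickle
import m
o=telemetry.get_obs();print(o['time_s'],o['ee_pos'],o['eef_rot'],o['force'])
s=snap('scene','s4.png');t=snap('top','t4.png');pickle.dump((s,t),open('p4.pkl','wb'))
m.board(s,'s4.png',.064)
a=cv2.imread('pics/s4.png')
p=proj(s,[.57,.19,.12]).astype(int);print(p)
cv2.imwrite('pics/c4.png',cv2.resize(a[p[1]-50:p[1]+50,p[0]-65:p[0]+65],None,fx=6,fy=6,interpolation=cv2.INTER_CUBIC));print('crop origin',p-[65,50])
E
```

```text
10.4333 [0.52816761 0.18181936 0.31114149] [ 3.13758323e+00 -6.42032984e-04  1.67479108e+00] [-0.4740542   0.07940668 -0.22590536]
end 183 rot 0.0037 offset@mid 1.16 (back: at y=30)
back 107 rot 0.0261 offset@mid -0.71 (back: at y=30)
[368 290]
crop origin [303 240]
```

View pics/c4.png

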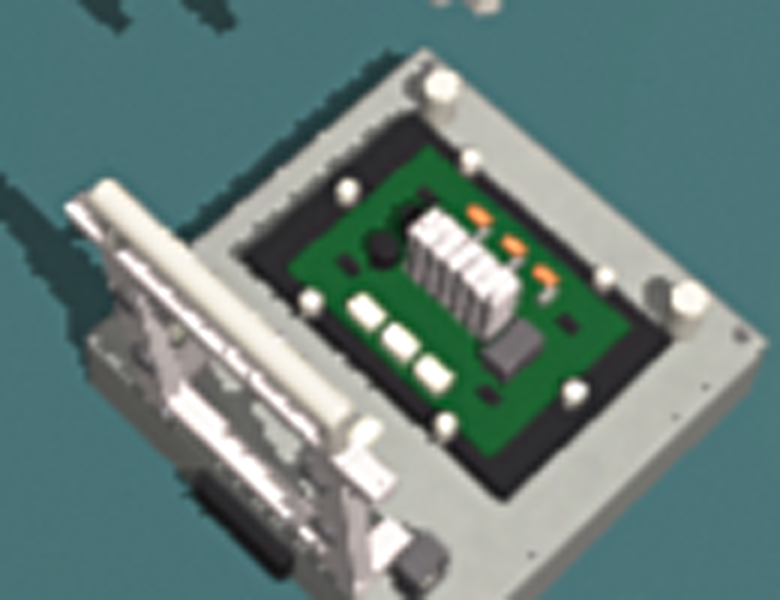

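The board lies flat in the nest between all six pins, connectors towards the hinge. The open frame's bar runs from (105,187) to (350,425) in the crop. Next I triangulate the bar.

```bash
python3 - <<'E'
from h import *
import pickle
s=fix(pickle.load(open('scene0.pkl','rb')));t=fix(pickle.load(open('top0.pkl','rb')))
n=np.array([.528,.182]);yaw=.104;X=np.array([np.cos(yaw),np.sin(yaw)]);Y=np.array([-X[1],X[0]])
px=lambda u,v:((u+.5)/4-.5+205,(v+.5)/4-.5+180)
ps=lambda u,v:((u+.5)/6-.5+303,(v+.5)/6-.5+240)
for A,B in [(px(220,60),ps(105,187)),(px(22,76),ps(350,425)),(px(121,68),ps(227.5,306))]:
    a=ray(t,*A,0);b=ray(s,*B,0);oa=np.array(t['origin']);ob=np.array(s['origin']);da=a-oa;db=b-ob
    k=np.linalg.lstsq(np.c_[da,-db],ob-oa,rcond=None)[0];P=oa+k[0]*da;Q=ob+k[1]*db
    M=(P+Q)/2;d=M[:2]-n;print(M.round(4),'gap',np.linalg.norm(P-Q).round(4),'jig',d@X,d@Y)
h=.0903;M=M;d=M[:2]-n
print('phi',np.arctan2(M[2]-.058,h-d@X),'r',np.hypot(M[2]-.058,h-d@X))
E
```

```text
[0.6649 0.1409 0.2495] gap 0.0038 jig 0.13191113423548934 -0.05514099398620503
[0.6536 0.255  0.2477] gap 0.0044 jig 0.1324843118128226 0.05960823870384348
[0.6591 0.1984 0.2473] gap 0.0051 jig 0.13209901547490605 0.0027411228509481717
phi 1.7880886312993078 r 0.19388522093389343
```

>>> carry_out:
  plan:
    - [[0,15,0,0,0,0,34],[0,30,0,0,0,0,34],[0,36,0,0,0,0,34],[0,30,0,0,0,0,34],[0,15,0,0,0,0,34],[0,5.2,0,0,0,0,34],[0,0,15,0,0,0,34],[0,0,15,0,0,0,34],[0,0,15,0,0,0,34],[0,0,10,0,0,0,34],[0,0,8,0,0,0,34],[0,0,6,0,0,0,34],[0,0,5,0,0,0,34],[0,0,3.5,0,0,0,34],[0,0,0,0,0,0,34],[0,0,0,0,0,0,34]]

```text
time_s: 11.87
ee_pos: [0.6584, 0.1953, 0.2313]
eef_rot: [3.141, -0.0, 1.675]
force: [0.4, -0.6, 0.2]
grip_width: 0.0338
grip_force: 0.0
```

```bash
python3 - <<'E'
from h import *
o=telemetry.get_obs();print(o['time_s'],o['ee_pos'],o['eef_rot'],o['force']);print(delta((.6588,.1957),1.675,.2335,o))
s=snap('scene','s5.png');a=cv2.imread('pics/s5.png')
p=proj(s,[.65,.196,.22]).astype(int)
cv2.imwrite('pics/c5.png',cv2.resize(a[p[1]-50:p[1]+50,p[0]-65:p[0]+65],None,fx=6,fy=6,interpolation=cv2.INTER_CUBIC))
E
```

```text
11.8667 [0.65843661 0.19534848 0.23130363] [ 3.14111384e+00 -6.97929311e-05  1.67478330e+00] [ 0.44188572 -0.57467134  0.15721028]
(array([ 0.3,  0.4, -2.2]), array([ 0.0005, -0.0001, -0.0002]))
```

View pics/c5.png

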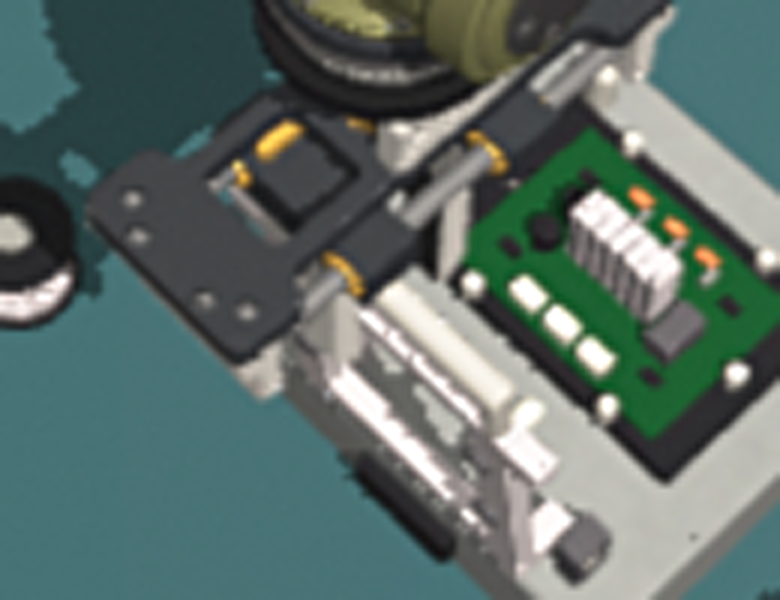

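The fingers straddle the bar, one in front at (450,240) and one behind at (330,330), near its middle and clear of it. I close gently.

>>> carry_out:
  plan:
    - [[0,0,-2,0,0,0,28],[0,0,0,0,0,0,22],[0,0,0,0,0,0,18],[0,0,0,0,0,0,15],[0,0,0,0,0,0,13],[0,0,0,0,0,0,8],[0,0,0,0,0,0,8],[0,0,0,0,0,0,8],[0,0,0,0,0,0,8]]
  squeeze: 10

```text
time_s: 12.67
ee_pos: [0.6585, 0.1954, 0.2331]
eef_rot: [3.141, -0.0, 1.675]
force: [2.8, 1.1, 0.5]
grip_width: 0.0113
grip_force: 10.0
```

```bash
python3 - <<'E'
from h import *
o=telemetry.get_obs();print(o['time_s'],o['ee_pos'],o['eef_rot'],o['force'],o['grip_width'])
n=np.array([.528,.182]);yaw=.104;X=np.array([np.cos(yaw),np.sin(yaw)])
x=(o['ee_pos'][:2]-n)@X;h=.0903;r=.19105
p0=np.arccos((h-x)/r);print('x',x,'phi',p0)
def tab(p0,p1,N):
    # tool y=+X, tool z=down
    p=np.linspace(p0,p1,N+1);bx=h-r*np.cos(p);bz=r*np.sin(p)
    return np.c_[np.diff(bx),-np.diff(bz)]*1e3
print(tab(p0,.105,54).round(1).tolist())
E
```

```text
12.6667 [0.6585089  0.19535899 0.2330677 ] [ 3.14102575e+00 -5.59023707e-05  1.67478357e+00] [2.75463782 1.1474772  0.54784502] 0.011261293310448206
x 0.13119057229149417 phi 1.786495791883902
[[-5.8, -1.2], [-5.9, -1.0], [-5.9, -0.8], [-5.9, -0.6], [-5.9, -0.4], [-5.9, -0.3], [-5.9, -0.1], [-5.9, 0.1], [-5.9, 0.3], [-5.9, 0.5], [-5.9, 0.7], [-5.9, 0.8], [-5.9, 1.0], [-5.8, 1.2], [-5.8, 1.4], [-5.7, 1.6], [-5.7, 1.7], [-5.6, 1.9], [-5.6, 2.1], [-5.5, 2.3], [-5.4, 2.4], [-5.3, 2.6], [-5.3, 2.8], [-5.2, 2.9], [-5.1, 3.1], [-5.0, 3.3], [-4.9, 3.4], [-4.8, 3.6], [-4.7, 3.7], [-4.5, 3.8], [-4.4, 4.0], [-4.3, 4.1], [-4.2, 4.3], [-4.0, 4.4], [-3.9, 4.5], [-3.7, 4.6], [-3.6, 4.7], [-3.5, 4.8], [-3.3, 5.0], [-3.1, 5.1], [-3.0, 5.1], [-2.8, 5.2], [-2.7, 5.3], [-2.5, 5.4], [-2.3, 5.5], [-2.1, 5.5], [-2.0, 5.6], [-1.8, 5.7], [-1.6, 5.7], [-1.4, 5.8], [-1.3, 5.8], [-1.1, 5.8], [-0.9, 5.9], [-0.7, 5.9]]
```

>>> carry_out:
  plan:
    - [[0,-5.8,-1.2,0,0,0,8],[0,-5.9,-1.0,0,0,0,8],[0,-5.9,-0.8,0,0,0,8],[0,-5.9,-0.6,0,0,0,8],[0,-5.9,-0.4,0,0,0,8],[0,-5.9,-0.3,0,0,0,8],[0,-5.9,-0.1,0,0,0,8],[0,-5.9,0.1,0,0,0,8],[0,-5.9,0.3,0,0,0,8],[0,-5.9,0.5,0,0,0,8],[0,-5.9,0.7,0,0,0,8],[0,-5.9,0.8,0,0,0,8],[0,-5.9,1.0,0,0,0,8],[0,-5.8,1.2,0,0,0,8],[0,-5.8,1.4,0,0,0,8],[0,-5.7,1.6,0,0,0,8],[0,-5.7,1.7,0,0,0,8],[0,-5.6,1.9,0,0,0,8]]

```text
time_s: 14.17
ee_pos: [0.5531, 0.1844, 0.226]
eef_rot: [-3.141, -0.0, 1.675]
force: [2.0, 0.5, 1.3]
grip_width: 0.0119
grip_force: 10.0
```

>>> carry_out:
  plan:
    - [[0,-5.6,2.1,0,0,0,8],[0,-5.5,2.3,0,0,0,8],[0,-5.4,2.4,0,0,0,8],[0,-5.3,2.6,0,0,0,8],[0,-5.3,2.8,0,0,0,8],[0,-5.2,2.9,0,0,0,8],[0,-5.1,3.1,0,0,0,8],[0,-5.0,3.3,0,0,0,8],[0,-4.9,3.4,0,0,0,8],[0,-4.8,3.6,0,0,0,8],[0,-4.7,3.7,0,0,0,8],[0,-4.5,3.8,0,0,0,8],[0,-4.4,4.0,0,0,0,8],[0,-4.3,4.1,0,0,0,8]]

```text
time_s: 15.33
ee_pos: [0.4836, 0.1771, 0.1816]
eef_rot: [-3.142, -0.0, 1.675]
force: [1.3, -0.0, -0.0]
grip_width: 0.0115
grip_force: 10.0
```

>>> carry_out:
  plan:
    - [[0,-4.2,4.3,0,0,0,8],[0,-4.0,4.4,0,0,0,8],[0,-3.9,4.5,0,0,0,8],[0,-3.7,4.6,0,0,0,8],[0,-3.6,4.7,0,0,0,8],[0,-3.5,4.8,0,0,0,8],[0,-3.3,5.0,0,0,0,8],[0,-3.1,5.1,0,0,0,8],[0,-3.0,5.1,0,0,0,8],[0,-2.8,5.2,0,0,0,8],[0,-2.7,5.3,0,0,0,8],[0,-2.5,5.4,0,0,0,8],[0,-2.3,5.5,0,0,0,8],[0,-2.1,5.5,0,0,0,8],[0,0,0,0,0,0,8],[0,0,0,0,0,0,8]]

```text
time_s: 16.67
ee_pos: [0.4392, 0.1724, 0.1121]
eef_rot: [-3.14, 0.0, 1.675]
force: [-0.8, -0.7, -3.5]
grip_width: 0.0117
grip_force: 10.0
```

```bash
python3 - <<'E'
from h import *
o=telemetry.get_obs();print(o['time_s'],o['ee_pos'],o['eef_rot'],o['force'],o['grip_width'])
n=np.array([.528,.182]);yaw=.104;X=np.array([np.cos(yaw),np.sin(yaw)])
x=(o['ee_pos'][:2]-n)@X;print('x',x,'phi from x',np.arccos((.0903-x)/.19105),'from z', np.arcsin((o['ee_pos'][2]+.0113-.058)/.191))
s=snap('scene','s6.png');a=cv2.imread('pics/s6.png')
p=proj(s,[.5,.18,.1]).astype(int)
cv2.imwrite('pics/c6.png',cv2.resize(a[p[1]-50:p[1]+50,p[0]-65:p[0]+65],None,fx=6,fy=6,interpolation=cv2.INTER_CUBIC))
E
```

```text
16.6667 [0.4392114  0.1724028  0.11206338] [-3.14018717e+00  2.43652155e-04  1.67476567e+00] [-0.82788439 -0.65521705 -3.50425492] 0.011714080108268774
x -0.08930517005160334 phi from x 0.34788715274247534 from z 0.349274974916903
```

View pics/c6.png

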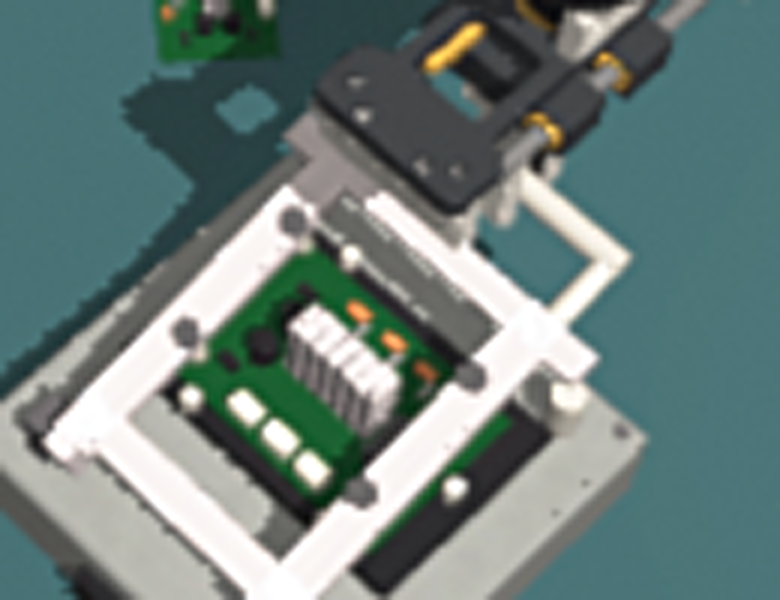

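The frame is nearly down (about 0.24 rad) with the sink in its window and the board unmoved. I grip harder and press down.

>>> carry_out:
  plan:
    - [[0,0,0,0,0,0,8],[0,0,0,0,0,0,8],[0,-1.9,5.5,0,0,0,8],[0,-1.7,5.5,0,0,0,8],[0,-1.5,5.5,0,0,0,8],[0,-0.8,3,0,0,0,8],[0,-0.7,3,0,0,0,8],[0,-0.7,3,0,0,0,8],[0,-0.6,3,0,0,0,8],[0,-0.6,3,0,0,0,8],[0,-0.5,3,0,0,0,8],[0,-0.5,3,0,0,0,8],[0,0,0,0,0,0,8],[0,0,0,0,0,0,8],[0,0,0,0,0,0,8]]
  squeeze: 45

```text
time_s: 17.97
ee_pos: [0.4294, 0.1714, 0.0752]
eef_rot: [-3.14, 0.0, 1.675]
force: [-8.3, -3.0, 3.1]
grip_width: 0.011
grip_force: 45.0
```

>>> carry_out:
  plan:
    - [[0,-1.0,2,0,0,0,8],[0,-0.3,2,0,0,0,8],[0,-0.2,2,0,0,0,8],[0,-0.2,2,0,0,0,8],[0,0,0,0,0,0,8],[0,0,0,0,0,0,8],[0,0,0,0,0,0,8]]

```text
time_s: 18.55
ee_pos: [0.4283, 0.1713, 0.0675]
eef_rot: [-3.141, 0.0, 1.675]
force: [-4.8, -4.5, 5.1]
grip_width: 0.0111
grip_force: 45.0
```

>>> carry_out:
  plan:
    - [[0,-0.3,1,0,0,0,8],[0,-0.2,1,0,0,0,8],[0,0,0,0,0,0,8],[0,0,0,0,0,0,8],[0,0,0,0,0,0,8]]

```text
time_s: 18.97
ee_pos: [0.428, 0.1713, 0.0657]
eef_rot: [3.141, 0.0, 1.675]
force: [-4.7, -4.2, 7.4]
grip_width: 0.0109
grip_force: 45.0
```

>>> carry_out:
  plan:
    - [[0,0,1,0,0,0,8],[0,0,1,0,0,0,8],[0,0,0,0,0,0,8],[0,0,0,0,0,0,8],[0,0,0,0,0,0,8]]

```text
time_s: 19.38
ee_pos: [0.4279, 0.1712, 0.0639]
eef_rot: [-3.141, 0.0, 1.675]
force: [-7.9, -4.5, 10.6]
grip_width: 0.0107
grip_force: 45.0
```

>>> carry_out:
  plan:
    - [[0,-0.3,1,0,0,0,8],[0,-0.2,1,0,0,0,8],[0,0,0,0,0,0,8],[0,0,0,0,0,0,8],[0,0,0,0,0,0,8]]

```text
time_s: 19.8
ee_pos: [0.4278, 0.1713, 0.0629]
eef_rot: [3.141, 0.0, 1.675]
force: [-11.6, -6.5, 25.9]
grip_width: 0.0101
grip_force: 45.1
```

```bash
python3 - <<'E'
from h import *
o=telemetry.get_obs();print(o['time_s'],o['ee_pos'],o['force'],o['moment'],o['grip_width'])
s=snap('scene','s7.png');a=cv2.imread('pics/s7.png')
p=proj(s,[.5,.18,.08]).astype(int)
cv2.imwrite('pics/c7.png',cv2.resize(a[p[1]-50:p[1]+50,p[0]-65:p[0]+65],None,fx=6,fy=6,interpolation=cv2.INTER_CUBIC))
E
```

```text
19.8 [0.42780747 0.17125838 0.06292253] [-11.58883836  -6.53661225  25.87265786] [-1.21795524  2.12179034  0.11359064] 0.01013472296886704
```

View pics/c7.png

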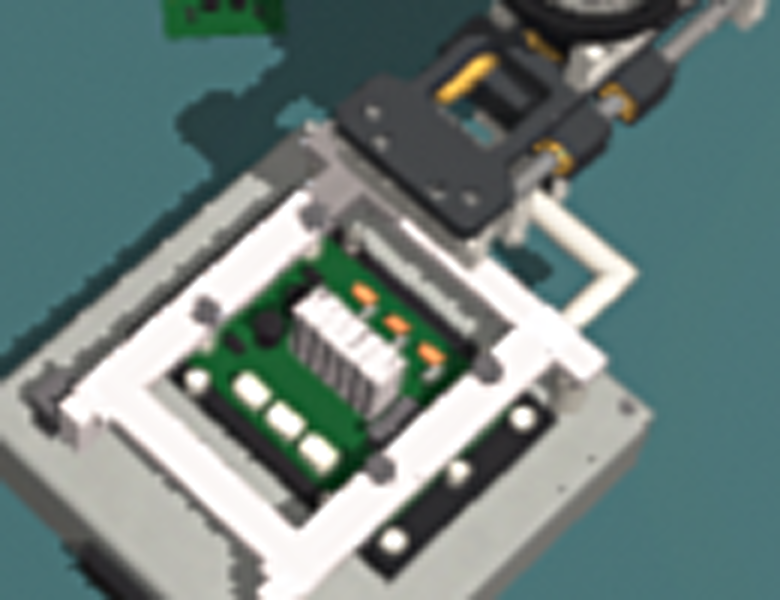

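The frame is shut, its bar is pinched and the board sits squarely under the four rods. The force jump to 26 N means the nest is on its stops. Next I check that it holds steady.

>>> carry_out:
  plan:
    - [[0,0,0,0,0,0,8],[0,0,0,0,0,0,8],[0,0,0,0,0,0,8],[0,0,0,0,0,0,8],[0,0,0,0,0,0,8],[0,0,0,0,0,0,8],[0,0,0,0,0,0,8],[0,0,0,0,0,0,8],[0,0,0,0,0,0,8],[0,0,0,0,0,0,8],[0,0,0,0,0,0,8],[0,0,0,0,0,0,8]]

```text
time_s: 20.85
ee_pos: [0.4278, 0.1713, 0.0629]
eef_rot: [3.141, 0.0, 1.675]
force: [-12.8, -7.1, 26.1]
grip_width: 0.011
grip_force: 45.1
```

```bash
python3 -c "
from station import ctrl
print(ctrl.hand_in())"
```

```text
the job is handed in; nothing more can be done
None
```

I handed the job in with the board in the nest, connectors towards the hinge. The arm is still holding the frame shut at a steady 26 N, so by the force jump the nest plate is on its stops; I had no direct reading of its travel, and the hand-in gave no verdict.

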